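# Roll the clip-in edge strip down on the bench plank

## Robot

A 6-joint arm with a two-finger parallel gripper is mounted at the origin on the work surface. World frame = base frame: x ahead of the robot, y to its left, z up, the work surface at z = 0. Lengths are in m, angles in rad, forces in N, time in s.
With the tool pointing down it reaches from about 0.375 to 0.925 m from the base axis. Payload 5.7 kg.
Tool frame: the origin (TCP) lies at the very end of the fingers, on their centre line; the grasp point (between the pads) lies 19 mm behind it (bot.hold_point_z is the distance from the TCP to the grasp point, in m); z points along the fingers, y is the line along which they close (so a half turn about z gives the same grasp; the last joint's range is limited). The gripper opens to 88 mm and grips with 3 to 60 N. Pads are 20 mm wide; open, the fingers measure 115 mm over their backs; the gripper's body (75 mm by 178 mm) begins 61 mm behind the grasp point.
Start: joints at [-1.352, 0.359, 1.51, -0, 1.272, -0.115], TCP at [0.197, -0.567, 0.223] pointing down, gripper open.
Joint ranges: [-2.97, 2.97], [-1.01, 2.36], [0.21, 2.38], [-0.96, 4.11], [0.2, 2.71], [-2.98, 2.98]. Speed limits (rad/s): [2.39, 2.39, 3.14, 3.14, 3.14, 3.14].

## Interface

Orientations are given as a unit quaternion [x, y, z, w].
In Python, from workcell import telemetry, viewer, bot gives the robot as it stands.
- The arm moves only by the tool move_arm, never from a script. Its argument "targets" is a list of rows, each a list of 7 numbers: the turn, a rotation vector about the tool's x, y, z in degrees, then the shift along the tool's x, y, z in mm, then the opening, from -1 (shut) to 1 (fully open). A call has 1 to 8 rows; each row is the pose to reach, as a shift and turn from the pose commanded when the call began, along the tool's axes at that moment; what a row does not reach only later rows make up. A row lasts 1/8 s, in which the tool goes at most 62.5 mm and 10.7 degrees, less where a joint would pass 70% of its speed; a pose out of reach is approached as far as the arm can. A call with a gripper value outside its range is refused whole. The fingers move at their own pace and stop on an object; "newtons" is the grip in N (left out, the last holds). Time passes only in rows, so rows that repeat a pose let the fingers close. It gives the time, the measured TCP pose, the force, the opening and the grip force at its end, in the units of the state.
- telemetry.state(): the state, without advancing time (a new reading comes with each control period).
- viewer.get_image(name): name is "side" or "top" or "wrist"; returns a dict with "pixels" (480x640x3 uint8, red, green, blue), "camera_matrix" (3x3 intrinsics, pixels), "origin" and "rotation" of the camera in the world. Camera axes: x right, y up, looking along -z (the intrinsics and any distortion apply to the point x, -y, -z); pixel columns grow to the right and rows downward; lengths in m; the calibration is good to about 2 mm. A picture is of the moment at which its call begins. There is no depth.
- bot.hand_in(): hands the job in; it is judged then, once.
The state is a dict: "clock": time; "joint_positions": joint angles; "joint_vel": joint speeds; "joint_efforts": joint torques, N m; "tcp_pos": TCP position; "eef_rot": TCP orientation; "force": force on the tool from outside, world axes, zero at the start; "wrist_torque": the same for the moment, N m; "finger_gap": finger opening in m; "gripper_force": force on a finger pad.
Only numpy, scipy, OpenCV 4.12 (cv2) and the standard library are available. Lean on these libraries where they do the work, as an engineer would, in place of code of your own. Each camera call takes 0.05 s, during which the arm holds its last target. There are 200 camera calls.

## Task

Take the hand roller out of its rest and roll the edge strip of the plank down in one pass: start on the steel end plate, roll from there along the whole strip with firm, even pressure and without lifting, until every link is clipped fully home, but never so hard that the strip is crushed. Then stand the roller upright back in its rest and let go; use only the roller on the strip and leave the other things alone.

Things in the scene. Friction and masses are not known exactly. Their poses are not given: they have to be found in the camera images.
- roller_grip (a point): Centre of the hand roller's upright square wooden handle (26 x 26 mm, 56 mm tall): grip it here. Axes: z up the handle, y the rolling direction, x the wheel's axle. The wheel's lowest point is 78 mm below this point, the top of the steel housing 24 mm below it; fingers closing along y can bear down on that top.
- roller: The whole hand roller, about 0.4 kg; origin at the centre of its housing's flat underside, 64 mm below roller_grip, same axes. The housing is 34 (x) x 64 (y) x 40 (z) mm. Below it sticks out 14 mm of a free-turning rubber wheel, 44 mm in diameter and 20 mm wide.
- rest: The roller's fixed plywood rest, a small open box 56 (x) x 86 (y) x 30 mm high; origin under its centre, z up.
- rest_seat (a point): Centre of the rest's pocket at the height of the two ledges that carry the housing's underside (20 mm above the table); the wheel hangs between them. Axes match the parked roller's. The pocket over the ledges is 44 (x) x 74 (y) mm, its walls 10 mm higher than the ledges. With the roller parked, roller_grip is 64 mm straight above.
- fixture: Fixed wooden plank 115 (x) x 290 (y) mm on steel packing bars; origin on the table under its centre, z up. The strip runs along y at x = +35 mm: a screwed-down steel end plate, y = -132 to -81 mm, then six aluminium links 30 mm wide at 32 mm pitch up to y = +112 mm. Away from the strip nothing on it is higher than 75 mm. More than 35 N from the roller crushes the strip.
- plate_top (a point): Centre of the end plate's top (36 x 51 mm), at its NOMINAL height, 56 mm above the table; the seated strip begins and ends level with it but is hollow, some 4 mm lower at its middle. The plank lies on shims: at its middle it lies up to 6 mm higher or lower, and it may slope along y by up to 0.03 rad, so the plate may be 9 mm off. Neither shows in any given pose: feel for both. y runs along the strip.
- strip_end (a point): Top of the last link when seated, at its middle, at the NOMINAL height of 56 mm (as uncertain as that of plate_top). It lies 202 mm along y from plate_top. No run-out follows: the strip ends 16 mm further on.
- link1 (a joint): How far link 1 of the strip (centre at y = -64 mm in the fixture's frame) stands proud, in m: 0 is fully seated, starts at 0.0025 to 0.004. Friction holds it: it goes down only under about 11 N (two links pressed at once: double), and stays where left. This is the link next to the end plate.
- link2 (a joint): How far link 2 of the strip (centre at y = -32 mm in the fixture's frame) stands proud, in m: 0 is fully seated, starts at 0.0025 to 0.004. Friction holds it: it goes down only under about 11 N (two links pressed at once: double), and stays where left.
- link3 (a joint): How far link 3 of the strip (centre at y = 0 mm in the fixture's frame) stands proud, in m: 0 is fully seated, starts at 0.0025 to 0.004. Friction holds it: it goes down only under about 11 N (two links pressed at once: double), and stays where left.
- link4 (a joint): How far link 4 of the strip (centre at y = 32 mm in the fixture's frame) stands proud, in m: 0 is fully seated, starts at 0.0025 to 0.004. Friction holds it: it goes down only under about 11 N (two links pressed at once: double), and stays where left.
- link5 (a joint): How far link 5 of the strip (centre at y = 64 mm in the fixture's frame) stands proud, in m: 0 is fully seated, starts at 0.0025 to 0.004. Friction holds it: it goes down only under about 11 N (two links pressed at once: double), and stays where left.
- link6 (a joint): How far link 6 of the strip (centre at y = 96 mm in the fixture's frame) stands proud, in m: 0 is fully seated, starts at 0.0025 to 0.004. Friction holds it: it goes down only under about 11 N (two links pressed at once: double), and stays where left. This is the last link.
- jar: Bystander: amber glass jar 56 mm wide, 70 mm tall, origin under its centre. Leave it alone.
- wrench: Bystander: steel wrench lying flat on the table. Leave it alone.
- can: Bystander: copper-coloured spray can 54 mm wide, 170 mm tall, origin under its centre. Leave it alone.
There are look-alikes about, which are no part of the job. What is shaped like the rest but yellow is not meant.

How it is judged:
On the way, in this order (a step that is already met when the one before it is completed fails the run):
1. the roller is lifted out of its rest (z of roller in the frame of rest above 0.055 m), for 0.1 s.
2. the link next to the end plate is rolled home by the roller while the last two links still stand proud (value of joint link1 below 0.0012 m and contact force between roller and fixture above 3 N and not (value of joint link5 below 0.0012 m) and not (value of joint link6 below 0.0012 m)), for 0.05 s.
3. all six links are home, the roller still pressing on the strip (value of joint each of link1, link2, link3, link4, link5, link6 below 0.0012 m and contact force between roller and fixture above 3 N), for 0.05 s.
At the end, for the whole second after the job is handed in: All six links stand less than 1.2 mm proud, and the roller stands released, upright (within 0.08 rad) and at rest on the ledges of its rest (its underside's centre within 8 mm sideways and 10 mm overall of the rest's seat) (value of joint each of link1, link2, link3, link4, link5, link6 below 0.0012 m and horizontal distance between roller and rest_seat below 0.008 m and distance between roller and rest_seat below 0.01 m and angle between roller's own z axis and vertical below 0.08 rad and linear speed of roller below 0.02 m/s and contact force between the fingers and roller below 0.1 N); the robot touches nothing.
It fails at once if the roller presses on the work with more than 35 N (contact force between roller and fixture above 35 N).
It fails at once if the gripper itself pushes on the board or strip (contact force between any of the fingers, the arm and fixture above 2 N).
It fails at once if the roller is lifted off the strip (more than 18 mm above its nominal seated height) after the first link is down and before the last one is (value of joint link1 below 0.0012 m and not (value of joint link6 below 0.0012 m) and z of roller_grip in the frame of fixture above 0.152 m).
It fails at once if a bystander (jar, wrench, spray can) is moved more than 20 mm (distance of any of jar, wrench, can from where it was at the start of the episode above 0.02 m).
It also fails if it takes over 72 s, if anything falls off the work surface, if the arm or the gripper's body presses on something with over 40 N, if the wrist force passes 120 N, or if a joint passes its speed limit or range.

## Working session

There is one attempt and no reset: what is moved stays moved. The work goes in short steps, Python scripts to look and compute and a tool call to move; the robot and the scene stay as the last step left them, time stands still between calls to the robot, and variables do not carry over. Pictures are saved under pics/ and viewed, at most 10 in all, crops included, and the job is handed in when it is done.

Besides the shell and the picture viewer there is one more tool, called by a JSON object that holds its "method" and its "body", one argument or row to a line. move_arm: Moves the arm, as the interface text tells. Its arguments: {"type":"object","properties":{"targets":{"type":"array"},"newtons":{"type":"number"}},"required":["targets"]}

```bash
ls; mkdir -p pics; python3 - <<'E'
from workcell import telemetry, viewer, bot
import cv2,pickle
s=telemetry.state();print(s)
for n in("side","top"):
    d=viewer.get_image(n);cv2.imwrite(f"pics/{n}0.png",d["pixels"][:,:,::-1]);pickle.dump(d,open(f"pics/{n}0.pkl","wb"));print(n,d["camera_matrix"],d["origin"],d["rotation"],d.keys())
E
```

```text
pics
{'clock': 0.0, 'joint_positions': array([-1.35212367e+00,  3.59505905e-01,  1.51142606e+00, -1.97148083e-05,
        1.27249948e+00, -1.15139560e-01]), 'joint_vel': array([-0.00037456, -0.00043958,  0.00116532,  0.00141075, -0.00048968,
        0.00054383]), 'joint_efforts': array([ 6.44641259e-04, -5.15371871e+01, -2.70731574e+01,  6.77164597e-02,
        3.49360798e-02, -1.53385458e-04]), 'tcp_pos': array([ 0.19640079, -0.56621321,  0.22181149]), 'eef_rot': array([ 9.86102582e-01,  1.66135045e-01, -5.69793679e-05, -9.17674408e-04]), 'force': array([ 0.14661429, -0.73700957, -0.19590767]), 'wrist_torque': array([-0.00807254,  0.01624146, -0.0076549 ]), 'gripper_force': 0.0, 'finger_gap': 0.08795779173586522}
side [[619.30813938   0.         318.46428571]
 [  0.         619.30813938 238.20293392]
 [  0.           0.           1.        ]] [0.1663004  1.31853431 0.8862104 ] [-0.06919395  0.49944768  0.85400972 -0.12818582] dict_keys(['pixels', 'camera_matrix', 'origin', 'rotation'])
top [[528.07448766   0.         333.65112942]
 [  0.         528.07448766 236.45538486]
 [  0.           0.           1.        ]] [ 0.42610946 -0.00657511  1.16113739] [-0.04000949  0.04714074  0.71160168 -0.69985716] dict_keys(['pixels', 'camera_matrix', 'origin', 'rotation'])
```

View pics/top0.png

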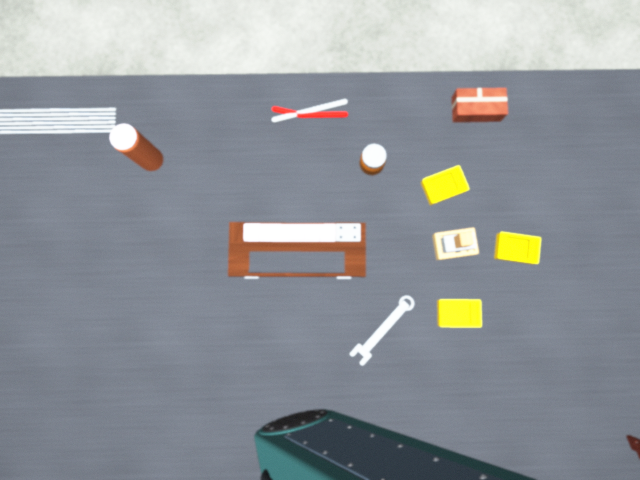

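View pics/side0.png

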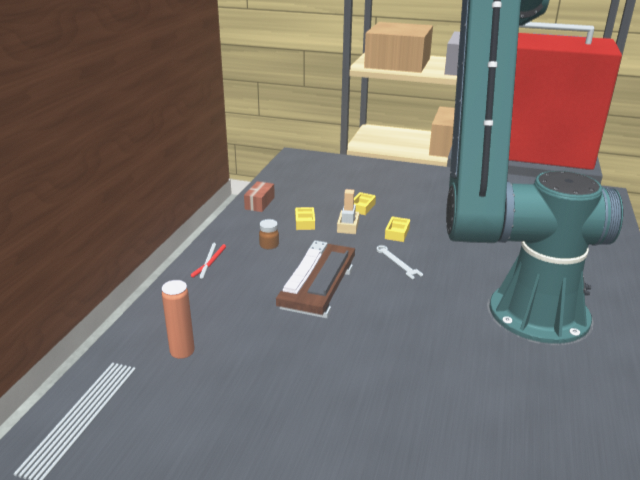

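The top view shows the plank at about (298,249), with the strip on its far side and the plate at the right (348,233). The rest with the roller is at (456,244), with yellow decoys around it. I'll measure next.

```bash
cat > h.py <<'E'
import numpy as np,cv2,pickle
from scipy.spatial.transform import Rotation as R
def ray(d,uv,z):
    K=d["camera_matrix"];uv=np.atleast_2d(np.array(uv,float))
    p=np.c_[uv,np.ones(len(uv))]@np.linalg.inv(K).T
    v=R.from_quat(d["rotation"]).apply(p*[1,-1,-1]);o=np.array(d["origin"])
    return o+v*((z-o[2])/v[:,2])[:,None]
def proj(d,P):
    c=R.from_quat(d["rotation"]).inv().apply(np.atleast_2d(P)-d["origin"])*[1,-1,-1]
    q=c@d["camera_matrix"].T;return q[:,:2]/q[:,2:]
E
python3 - <<'E'
from h import *
d=pickle.load(open("pics/top0.pkl","rb"));im=d["pixels"]
a=cv2.resize(im[210:290,215:375],(800,400),interpolation=cv2.INTER_CUBIC)
b=cv2.resize(im[220:270,415:495],(320,200),interpolation=cv2.INTER_CUBIC)
c=np.zeros((600,800,3),np.uint8);c[:400]=a;c[400:,:320]=b
s=pickle.load(open("pics/side0.pkl","rb"))["pixels"]
c[400:,320:]=cv2.resize(s[175:255,280:472],(480,200),interpolation=cv2.INTER_CUBIC)
cv2.imwrite("pics/c1.png",c[:,:,::-1])
# links/plate white blob
w=((im.min(2)>150)*255).astype(np.uint8);m=np.zeros_like(w);m[215:247,235:370]=w[215:247,235:370]
r=cv2.minAreaRect(cv2.findNonZero(m));bx=cv2.boxPoints(r);print(r,ray(d,bx,.057)[:,:2])
h=im.astype(int);br=((h[...,0]-h[...,2]>30)&(h[...,0]<160)).astype(np.uint8);m=np.zeros_like(br);m[210:285,215:375]=br[210:285,215:375]
r=cv2.minAreaRect(cv2.findNonZero(m));print(r,ray(d,cv2.boxPoints(r),.05)[:,:2])
m=((h[...,0]-h[...,2]>25)&(h[...,0]>110)).astype(np.uint8);mm=np.zeros_like(m);mm[222:266,425:487]=m[222:266,425:487]
r=cv2.minAreaRect(cv2.findNonZero(mm));print(r,ray(d,cv2.boxPoints(r),.03)[:,:2])
E
```

```text
((301.5, 231.5), (116.99998474121094, 18.999996185302734), -0.0) [[ 0.55632239  0.17173476]
 [ 0.5967006   0.1718921 ]
 [ 0.59279023 -0.07516946]
 [ 0.552348   -0.07422517]]
((296.5, 249.0), (54.0, 137.0), 90.0) [[ 0.59828547  0.2048262 ]
 [ 0.59367843 -0.08625191]
 [ 0.47894358 -0.08343901]
 [ 0.48376106  0.203981  ]]
((455.18994140625, 243.32998657226562), (28.142852783203125, 44.12346267700195), 81.8698959350586) [[ 0.57140707 -0.23080119]
 [ 0.58353148 -0.32624048]
 [ 0.5227933  -0.33179106]
 [ 0.51088134 -0.23695513]]
```

View pics/c1.png

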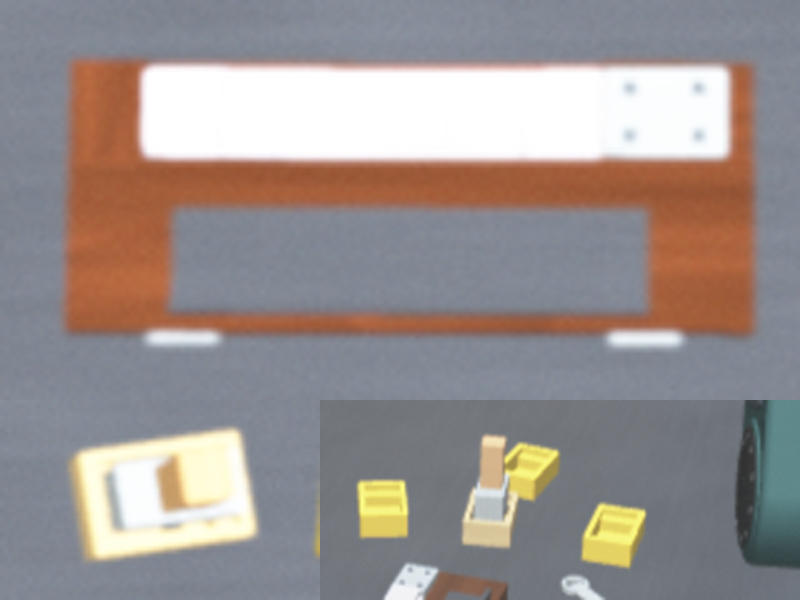

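Rest centre is about (0.547, -0.281) with yaw about +0.125; fixture yaw is about -0.016. I'll work out the move to a point above the rest.

```bash
cat >> h.py <<'E'
from workcell import telemetry, viewer, bot
def togo(p,yaw,cur=None):
    "row (deg, mm) from measured pose to tcp p, tool pointing down with tool y along +-(-sin yaw, cos yaw)"
    s=telemetry.state();c=R.from_quat(s["eef_rot"]);best=None
    for k in(0,np.pi):
        T=R.from_euler("z",yaw+k)*R.from_euler("x",np.pi)
        rv=(c.inv()*T).as_rotvec()
        if best is None or np.linalg.norm(rv)<np.linalg.norm(best):best=rv
    return np.round(np.degrees(best),2),np.round(c.inv().apply(np.array(p)-s["tcp_pos"])*1000,1)
def st():
    s=telemetry.state();print(round(s["clock"],2),s["tcp_pos"].round(4),s["force"].round(1),s["wrist_torque"].round(2),s["gripper_force"].round(1),round(s["finger_gap"],4),s["joint_positions"].round(2),R.from_quat(s["eef_rot"]).as_matrix()[:,:].round(3).tolist());return s
E
python3 - <<'E'
from h import *
st();print(togo([.547,-.281,.20],.125),togo([.547,-.281,.0612],.125))
d=pickle.load(open("pics/top0.pkl","rb"))
c=ray(d,[(244,223),(360.6,223.2),(244,241.4),(360.6,242)],.057)[:,:2];print(c)
print(ray(d,[124,135],.17),ray(d,[373,152],.07))
E
```

```text
Traceback (most recent call last):
  File "h.py", line 21, in st
    s=telemetry.state();print(round(s["clock"],2),s["tcp_pos"].round(4),s["force"].round(1),s["wrist_torque"].round(2),s["gripper_force"].round(1),round(s["finger_gap"],4),s["joint_positions"].round(2),R.from_quat(s["eef_rot"]).as_matrix()[:,:].round(3).tolist());return s
                                                                                                                       ^^^^^^^^^^^^^^^^^^^^^^^^
AttributeError: 'float' object has no attribute 'round'
```

```bash
sed -i 's/s\["gripper_force"\].round(1)/round(s["gripper_force"],1)/' h.py
python3 - <<'E'
from h import *
st();print(togo([.547,-.281,.20],.125),togo([.547,-.281,.0612],.125))
d=pickle.load(open("pics/top0.pkl","rb"))
c=ray(d,[(244,223),(360.6,223.2),(244,241.4),(360.6,242)],.057)[:,:2];print(c)
print(ray(d,[124,135],.17),ray(d,[373,152],.07))
E
```

```text
0.1 [ 0.1964 -0.5663  0.2219] [ 0.  -0.3 -0.3] [-0.06  0.01  0.03] 0.0 0.088 [-1.35  0.36  1.51 -0.    1.27 -0.12] [[0.945, 0.328, -0.0], [0.328, -0.945, 0.002], [0.0, -0.002, -1.0]]
(array([-0.1 , -0.  , 11.96]), array([ 424.7, -154.6,   22.2])) (array([-0.1 , -0.  , 11.96]), array([ 424.7, -154.4,  161. ]))
[[ 0.59453305  0.16977688]
 [ 0.59020515 -0.07637878]
 [ 0.55544227  0.16963363]
 [ 0.55020901 -0.0754393 ]]
[[0.75270918 0.38362419 0.17      ]] [[ 0.74081    -0.10551962  0.07      ]]
```

{"method": "move_arm", "body": {
  "targets": [
    [0,0,3,60,-20,0,1],
    [0,0,6,120,-42,0,1],
    [0,0,9,180,-64,0,1],
    [0,0,12,240,-86,0,1],
    [0,0,12,300,-108,5,1],
    [0,0,12,360,-130,10,1],
    [0,0,12,410,-150,10,1],
    [0,0,12,424.7,-154.6,10,1]
  ]
}}

```text
clock: 1.1
tcp_pos: [0.5493, -0.2787, 0.2121]
eef_rot: [0.998, 0.064, -0.0, -0.001]
force: [-0.7, -1.2, 1.0]
finger_gap: 0.0875
gripper_force: 0.0
```

```bash
python3 - <<'E'
from h import *
d=viewer.get_image("wrist");pickle.dump(d,open("pics/w1.pkl","wb"));cv2.imwrite("pics/w1.png",d["pixels"][:,:,::-1]);st();print(d["origin"],d["camera_matrix"][0,0])
E
```

```text
1.15 [ 0.5495 -0.279   0.2121] [ 1.3  1.1 -0.5] [ 0.02 -0.02 -0.05] 0.0 0.0874 [-0.58  0.39  1.49  0.    1.26  0.86] [[0.992, 0.127, 0.0], [0.127, -0.992, 0.001], [0.0, -0.001, -1.0]]
[ 0.63207433 -0.26762744  0.37287966] 398.8201054062272
```

View pics/w1.png

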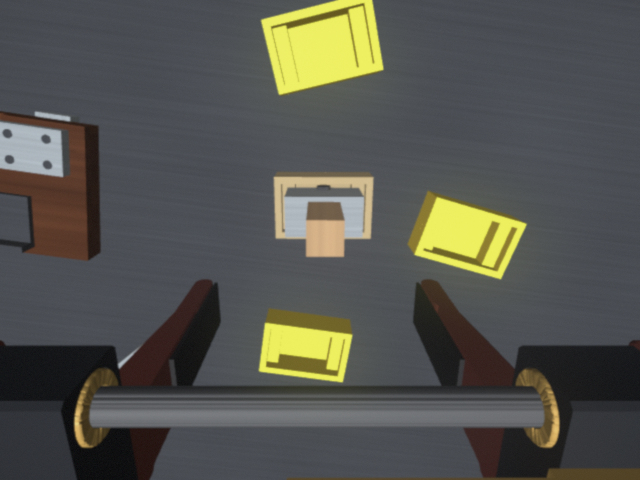

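The wrist view shows the rest rim at (275..373, 173..239) and the handle top face at (306..344, 222..256).

```bash
python3 - <<'E'
from h import *
d=pickle.load(open("pics/w1.pkl","rb"))
c=ray(d,[(274.5,173.5),(373,173),(373,238.5),(275,239.5)],.03)[:,:2];print(c,c.mean(0))
h=ray(d,[(306,222),(344,222),(344,256),(306,256)],.112)[:,:2];print(h,h.mean(0))
for q in(c,h):
    v=(q[0]+q[3]-q[1]-q[2]);print(np.linalg.norm(v)/2,np.arctan2(-v[0],v[1]))
p=h.mean(0);y=.12
print(togo([*p,.0625],y),togo([*c.mean(0),.0625],y))
p=ray(d,[(-0,121.5),(69,129),(63,178)],.058);print(p)
E
```

```text
[[ 0.57490336 -0.23809641]
 [ 0.58620246 -0.32201832]
 [ 0.52781719 -0.33210414]
 [ 0.51546776 -0.2443323 ]] [ 0.55109769 -0.28413779]
[[ 0.55851884 -0.26956755]
 [ 0.56183729 -0.29515545]
 [ 0.5374874  -0.29881721]
 [ 0.53407427 -0.27253163]] [ 0.54797945 -0.28401796]
0.08665736359687969 0.13687547010869913
0.02615421659783888 0.1290478013396481
(array([-0.06, -0.03,  0.44]), array([ -2.2,   5. , 149.6])) (array([-0.06, -0.03,  0.44]), array([  0.9,   5.5, 149.6]))
[[ 0.59215728 -0.02949708  0.058     ]
 [ 0.59328671 -0.0813055   0.058     ]
 [ 0.55447151 -0.07444793  0.058     ]]
```

{"method": "move_arm", "body": {
  "targets": [
    [0,0,0,-1,5,50,1],
    [0,0,0,-1,5,100,1],
    [0,0,0,-1,5,135,1],
    [0,0,0,-1,5,149,1],
    [0,0,0,-1,5,149,1],
    [0,0,0,-1,5,149,-1],
    [0,0,0,-1,5,149,-1],
    [0,0,0,-1,5,149,-1]
  ],
  "newtons": 40
}}

```text
clock: 2.15
tcp_pos: [0.5474, -0.2871, 0.0647]
eef_rot: [0.998, 0.062, 0.001, 0.001]
force: [-0.3, -0.0, -0.0]
finger_gap: 0.0614
gripper_force: 0.0
```

{"method": "move_arm", "body": {
  "targets": [
    [0,0,0,0,0,0,-1],
    [0,0,0,0,0,0,-1]
  ]
}}

```text
clock: 2.4
tcp_pos: [0.5469, -0.2866, 0.0638]
eef_rot: [0.998, 0.062, 0.0, -0.0]
force: [-0.1, -0.4, 0.5]
finger_gap: 0.0414
gripper_force: 0.0
```

```bash
python3 - <<'E'
from h import *
st()
E
```

```text
2.4 [ 0.5469 -0.2866  0.0638] [-0.1 -0.4  0.5] [ 0.04 -0.   -0.01] 0.0 0.0414 [-0.59  0.56  1.63  0.    0.96  0.85] [[0.992, 0.124, 0.0], [0.124, -0.992, 0.0], [0.0, 0.0, -1.0]]
```

{"method": "move_arm", "body": {
  "targets": [
    [0,0,0,0,0,2,-1],
    [0,0,0,0,0,2,-1],
    [0,0,0,0,0,2,-1],
    [0,0,0,0,0,2,-1],
    [0,0,0,0,0,2,-1]
  ],
  "newtons": 40
}}

```text
clock: 3.02
tcp_pos: [0.5465, -0.2867, 0.0613]
eef_rot: [0.998, 0.062, -0.0, -0.0]
force: [-0.1, 0.6, -3.8]
finger_gap: 0.0258
gripper_force: 40.0
```

```bash
python3 - <<'E'
from h import *
st()
E
```

```text
3.02 [ 0.5465 -0.2867  0.0613] [-0.1  0.6 -3.8] [0.06 0.08 0.01] 40.0 0.0258 [-0.59  0.56  1.63 -0.    0.96  0.85] [[0.992, 0.124, -0.001], [0.124, -0.992, 0.0], [-0.001, -0.0, -1.0]]
```

{"method": "move_arm", "body": {
  "targets": [
    [0,0,0,0,0,-20,-1],
    [0,0,0,0,0,-60,-1],
    [0,0,0,0,0,-95,-1],
    [0,0,2,12,-50,-95,-1],
    [0,0,4,24,-100,-95,-1],
    [0,0,6,36,-150,-95,-1],
    [0,0,8,48,-200,-95,-1],
    [0,0,8,55,-230,-95,-1]
  ],
  "newtons": 60
}}

```text
clock: 4.03
tcp_pos: [0.5724, -0.0494, 0.1563]
eef_rot: [1.0, -0.007, -0.0, -0.0]
force: [0.5, -0.4, -4.5]
finger_gap: 0.0259
gripper_force: 60.0
```

```bash
python3 - <<'E'
from h import *
d=viewer.get_image("wrist");pickle.dump(d,open("pics/w2.pkl","wb"));cv2.imwrite("pics/w2.png",d["pixels"][:,:,::-1]);st()
E
```

```text
4.08 [ 0.5725 -0.0463  0.1563] [ 1.1  3.  -3.6] [0.25 0.01 0.03] 60.0 0.0257 [-0.2   0.39  1.64  0.    1.11  1.38] [[1.0, -0.013, -0.001], [-0.013, -1.0, 0.003], [-0.001, -0.003, -1.0]]
```

View pics/w2.png

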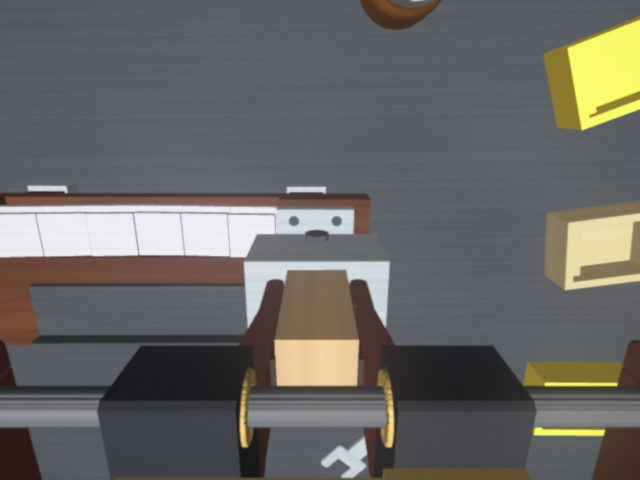

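The roller hangs over the plate. Plate edges are at u=277 and u=354, with the far edge at v=209; the strip's near and far edges are at v≈257 and v≈206.

```bash
python3 - <<'E'
from h import *
d=pickle.load(open("pics/w2.pkl","rb"))
print(ray(d,[(277,209),(354,209.5),(277,206.5),(0,206),(0,257.5),(245,257.5)],.057)[:,:2]);st()
E
```

```text
[[ 0.59218617 -0.02244341]
 [ 0.59113344 -0.07406354]
 [ 0.59390483 -0.02251856]
 [ 0.59679263  0.16288785]
 [ 0.56009628  0.17219991]
 [ 0.5577763   0.00137004]]
4.08 [ 0.5725 -0.0463  0.1563] [ 1.1  3.  -3.6] [0.25 0.01 0.03] 60.0 0.0257 [-0.2   0.39  1.64  0.    1.11  1.38] [[1.0, -0.013, -0.001], [-0.013, -1.0, 0.003], [-0.001, -0.003, -1.0]]
```

{"method": "move_arm", "body": {
  "targets": [
    [0,0,0,0,0,10,-1],
    [0,0,0,0,0,20,-1],
    [0,0,0,0,0,25,-1],
    [0,0,0,0,0,25,-1]
  ]
}}

```text
clock: 4.58
tcp_pos: [0.5722, -0.0524, 0.1308]
eef_rot: [1.0, -0.008, -0.001, -0.0]
force: [0.6, 0.9, -4.2]
finger_gap: 0.0259
gripper_force: 60.0
```

```bash
python3 - <<'E'
from h import *
st()
E
```

```text
4.58 [ 0.5722 -0.0524  0.1308] [ 0.6  0.9 -4.2] [ 0.06  0.03 -0.02] 60.0 0.0259 [-0.21  0.42  1.67 -0.    1.05  1.38] [[1.0, -0.017, -0.002], [-0.017, -1.0, 0.0], [-0.002, -0.0, -1.0]]
```

{"method": "move_arm", "body": {
  "targets": [
    [0,0,0,2,0,3,-1],
    [0,0,0,2,0,6,-1],
    [0,0,0,2,0,8.5,-1],
    [0,0,0,2,0,8.5,-1]
  ]
}}

```text
clock: 5.08
tcp_pos: [0.5746, -0.0516, 0.123]
eef_rot: [1.0, -0.008, -0.0, -0.0]
force: [0.9, -0.3, -3.7]
finger_gap: 0.0255
gripper_force: 60.0
```

{"method": "move_arm", "body": {
  "targets": [
    [0,0,0,0,0,1,-1],
    [0,0,0,0,0,2,-1],
    [0,0,0,0,0,2,-1]
  ]
}}

```text
clock: 5.45
tcp_pos: [0.5748, -0.0517, 0.1211]
eef_rot: [1.0, -0.008, -0.0, -0.0]
force: [0.6, -0.4, -5.0]
finger_gap: 0.0259
gripper_force: 60.0
```

{"method": "move_arm", "body": {
  "targets": [
    [0,0,0,0,0,1,-1],
    [0,0,0,0,0,2,-1],
    [0,0,0,0,0,2,-1]
  ]
}}

```text
clock: 5.82
tcp_pos: [0.5747, -0.0517, 0.1191]
eef_rot: [1.0, -0.008, -0.0, -0.0]
force: [-1.0, 0.2, -3.8]
finger_gap: 0.0261
gripper_force: 60.0
```

```bash
python3 -c "
from h import *
st()"
```

```text
5.83 [ 0.5747 -0.0517  0.1191] [-1.   0.2 -3.8] [ 0.05  0.01 -0.02] 60.0 0.0261 [-0.21  0.44  1.67  0.    1.03  1.38] [[1.0, -0.015, -0.0], [-0.015, -1.0, 0.0], [-0.0, -0.0, -1.0]]
```

{"method": "move_arm", "body": {
  "targets": [
    [0,0,0,0,0,1,-1],
    [0,0,0,0,0,2,-1],
    [0,0,0,0,0,2,-1]
  ]
}}

```text
clock: 6.2
tcp_pos: [0.5747, -0.0517, 0.1171]
eef_rot: [1.0, -0.008, -0.0, -0.0]
force: [0.1, 0.4, -4.2]
finger_gap: 0.0258
gripper_force: 60.0
```

{"method": "move_arm", "body": {
  "targets": [
    [0,0,0,0,0,1,-1],
    [0,0,0,0,0,2,-1],
    [0,0,0,0,0,2,-1]
  ]
}}

```text
clock: 6.58
tcp_pos: [0.5748, -0.0517, 0.1151]
eef_rot: [1.0, -0.008, -0.0, -0.0]
force: [0.4, 0.1, -4.3]
finger_gap: 0.0256
gripper_force: 60.0
```

{"method": "move_arm", "body": {
  "targets": [
    [0,0,0,0,0,1,-1],
    [0,0,0,0,0,2,-1],
    [0,0,0,0,0,2,-1]
  ]
}}

```text
clock: 6.95
tcp_pos: [0.5749, -0.0517, 0.1132]
eef_rot: [1.0, -0.008, 0.0, -0.0]
force: [-1.2, -0.1, -3.4]
finger_gap: 0.0261
gripper_force: 60.0
```

{"method": "move_arm", "body": {
  "targets": [
    [0,0,0,0,0,1,-1],
    [0,0,0,0,0,2,-1],
    [0,0,0,0,0,2,-1]
  ]
}}

```text
clock: 7.32
tcp_pos: [0.5751, -0.0519, 0.113]
eef_rot: [1.0, -0.008, 0.0, 0.0]
force: [-3.8, 1.0, 11.5]
finger_gap: 0.0258
gripper_force: 60.0
```

{"method": "move_arm", "body": {
  "targets": [
    [0,0,0,0,0,0.5,-1],
    [0,0,0,0,0,0.9,-1],
    [0,0,0,0,-2,0.9,-1],
    [0,0,0,0,-4,0.9,-1],
    [0,0,0,0,-6,0.9,-1],
    [0,0,0,0,-8,0.9,-1],
    [0,0,0,0,-10,0.9,-1],
    [0,0,0,0,-12,0.9,-1]
  ]
}}

```text
clock: 8.32
tcp_pos: [0.5753, -0.0402, 0.113]
eef_rot: [1.0, -0.007, 0.001, 0.001]
force: [-7.3, -0.9, 20.1]
finger_gap: 0.0254
gripper_force: 60.0
```

{"method": "move_arm", "body": {
  "targets": [
    [0,0,0,-0.3,-2,0,-1],
    [0,0,0,-0.5,-4,0,-1],
    [0,0,0,-0.5,-6,0,-1],
    [0,0,0,-0.5,-8,0,-1],
    [0,0,0,-0.5,-10,0,-1],
    [0,0,0,-0.5,-11,0,-1]
  ]
}}

```text
clock: 9.07
tcp_pos: [0.5754, -0.0311, 0.1132]
eef_rot: [1.0, -0.007, 0.001, 0.002]
force: [-5.9, -7.6, 18.4]
finger_gap: 0.0256
gripper_force: 60.0
```

{"method": "move_arm", "body": {
  "targets": [
    [0,0,0,-0.3,-2,0.2,-1],
    [0,0,0,-0.5,-4,0.3,-1],
    [0,0,0,-0.5,-6,0.4,-1],
    [0,0,0,-0.5,-8,0.5,-1],
    [0,0,0,-0.5,-10,0.6,-1],
    [0,0,0,-0.5,-12,0.7,-1]
  ]
}}

```text
clock: 9.82
tcp_pos: [0.5758, -0.017, 0.1129]
eef_rot: [1.0, -0.008, 0.002, 0.0]
force: [-4.7, -0.1, 22.9]
finger_gap: 0.0259
gripper_force: 60.0
```

{"method": "move_arm", "body": {
  "targets": [
    [0,0,0,0,-2,0.1,-1],
    [0,0,0,0,-4,0.2,-1],
    [0,0,0,0,-6,0.3,-1],
    [0,0,0,0,-8,0.4,-1],
    [0,0,0,0,-10,0.5,-1],
    [0,0,0,0,-12,0.6,-1]
  ]
}}

```text
clock: 10.58
tcp_pos: [0.576, -0.0049, 0.1125]
eef_rot: [1.0, -0.007, 0.002, 0.0]
force: [-6.2, 0.7, 23.5]
finger_gap: 0.0256
gripper_force: 60.0
```

{"method": "move_arm", "body": {
  "targets": [
    [0,0,0,-0.3,-2,0.1,-1],
    [0,0,0,-0.3,-4,0.1,-1],
    [0,0,0,-0.3,-6,0.2,-1],
    [0,0,0,-0.3,-8,0.3,-1],
    [0,0,0,-0.3,-10,0.4,-1],
    [0,0,0,-0.3,-12,0.5,-1]
  ]
}}

```text
clock: 11.32
tcp_pos: [0.5762, 0.0059, 0.1122]
eef_rot: [1.0, -0.007, 0.002, 0.001]
force: [-6.1, -3.5, 23.7]
finger_gap: 0.026
gripper_force: 60.0
```

```bash
python3 - <<'E'
from h import *
d=viewer.get_image("wrist");pickle.dump(d,open("pics/w3.pkl","wb"));cv2.imwrite("pics/w3.png",cv2.resize(d["pixels"][150:330,100:420,::-1],(800,450),interpolation=cv2.INTER_CUBIC));st()
E
```

```text
11.38 [0.5761 0.0063 0.1122] [-4.7 -2.3 24. ] [-0.58  1.37  0.03] 60.0 0.0259 [-0.11  0.44  1.69 -0.    1.01  1.48] [[1.0, -0.015, 0.004], [-0.015, -1.0, -0.002], [0.004, 0.002, -1.0]]
```

View pics/w3.png

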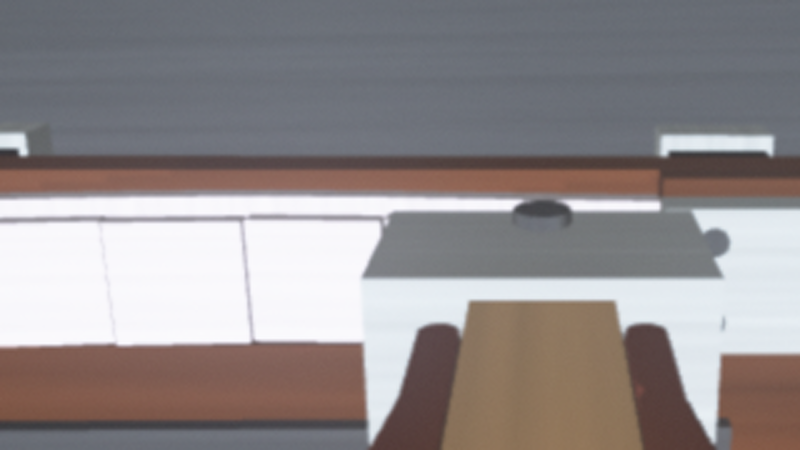

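The roller is on link 2 with about 28 N net. Links 3 and up still stand proud to the left, so I'll continue.

{"method": "move_arm", "body": {
  "targets": [
    [0,0,0,-0.3,-2,0,-1],
    [0,0,0,-0.5,-4,0.1,-1],
    [0,0,0,-0.5,-6,0.2,-1],
    [0,0,0,-0.5,-8,0.3,-1],
    [0,0,0,-0.5,-10,0.4,-1],
    [0,0,0,-0.5,-12,0.4,-1]
  ]
}}

```text
clock: 12.12
tcp_pos: [0.5763, 0.0193, 0.1116]
eef_rot: [1.0, -0.008, 0.003, 0.0]
force: [-3.6, 0.8, 21.1]
finger_gap: 0.026
gripper_force: 60.0
```

{"method": "move_arm", "body": {
  "targets": [
    [0,0,0,0,-2,0.2,-1],
    [0,0,0,0,-4,0.3,-1],
    [0,0,0,0,-6,0.4,-1],
    [0,0,0,0,-8,0.5,-1],
    [0,0,0,0,-10,0.6,-1],
    [0,0,0,0,-12,0.7,-1]
  ]
}}

```text
clock: 12.88
tcp_pos: [0.5764, 0.0315, 0.111]
eef_rot: [1.0, -0.008, 0.003, -0.0]
force: [-4.6, 0.6, 21.3]
finger_gap: 0.0259
gripper_force: 60.0
```

{"method": "move_arm", "body": {
  "targets": [
    [0,0,0,0,-2,0.1,-1],
    [0,0,0,-0.2,-4,0.2,-1],
    [0,0,0,-0.2,-6,0.3,-1],
    [0,0,0,-0.2,-8,0.4,-1],
    [0,0,0,-0.2,-10,0.5,-1],
    [0,0,0,-0.2,-12,0.6,-1]
  ]
}}

```text
clock: 13.62
tcp_pos: [0.5766, 0.0431, 0.1104]
eef_rot: [1.0, -0.008, 0.003, 0.0]
force: [-3.1, 0.8, 20.8]
finger_gap: 0.0263
gripper_force: 60.0
```

{"method": "move_arm", "body": {
  "targets": [
    [0,0,0,0,-2,0.1,-1],
    [0,0,0,0,-4,0.2,-1],
    [0,0,0,0,-6,0.3,-1],
    [0,0,0,0,-8,0.4,-1],
    [0,0,0,0,-10,0.4,-1],
    [0,0,0,0,-12,0.5,-1]
  ]
}}

```text
clock: 14.38
tcp_pos: [0.5768, 0.0553, 0.1101]
eef_rot: [1.0, -0.008, 0.003, 0.0]
force: [-4.9, -0.2, 24.8]
finger_gap: 0.0262
gripper_force: 60.0
```

{"method": "move_arm", "body": {
  "targets": [
    [0,0,0,-0.3,-2,-0.2,-1],
    [0,0,0,-0.4,-4,-0.2,-1],
    [0,0,0,-0.4,-6,-0.1,-1],
    [0,0,0,-0.4,-8,0,-1],
    [0,0,0,-0.4,-10,0,-1]
  ]
}}

```text
clock: 15.0
tcp_pos: [0.5769, 0.0638, 0.1101]
eef_rot: [1.0, -0.007, 0.003, 0.001]
force: [-4.1, -7.3, 22.4]
finger_gap: 0.0255
gripper_force: 60.0
```

{"method": "move_arm", "body": {
  "targets": [
    [0,0,0,0,-2,0,-1],
    [0,0,0,0,-4,0.1,-1],
    [0,0,0,0,-6,0.2,-1],
    [0,0,0,0,-8,0.1,-1],
    [0,0,0,0,-10,0,-1],
    [0,0,0,0,-12,0,-1]
  ]
}}

```text
clock: 15.75
tcp_pos: [0.5772, 0.077, 0.1099]
eef_rot: [1.0, -0.008, 0.003, 0.0]
force: [-3.2, -1.5, 21.1]
finger_gap: 0.0258
gripper_force: 60.0
```

{"method": "move_arm", "body": {
  "targets": [
    [0,0,0,0,-2,0,-1],
    [0,0,0,0,-4,0,-1],
    [0,0,0,0,-6,0,-1],
    [0,0,0,0,-8,-0.1,-1],
    [0,0,0,0,-10,-0.1,-1]
  ]
}}

```text
clock: 16.38
tcp_pos: [0.5774, 0.087, 0.1104]
eef_rot: [1.0, -0.007, 0.003, 0.0]
force: [-3.7, -2.1, 22.9]
finger_gap: 0.0253
gripper_force: 60.0
```

{"method": "move_arm", "body": {
  "targets": [
    [0,0,0,0,-2,-0.2,-1],
    [0,0,0,0,-4,-0.4,-1],
    [0,0,0,0,-6,-0.4,-1],
    [0,0,0,0,-8,-0.5,-1],
    [0,0,0,0,-10,-0.6,-1]
  ]
}}

```text
clock: 17.0
tcp_pos: [0.5775, 0.0959, 0.1108]
eef_rot: [1.0, -0.007, 0.003, 0.001]
force: [-3.5, -7.4, 21.9]
finger_gap: 0.0258
gripper_force: 60.0
```

{"method": "move_arm", "body": {
  "targets": [
    [0,0,0,0,-2,0,-1],
    [0,0,0,0,-4,0,-1],
    [0,0,0,0,-6,-0.1,-1],
    [0,0,0,0,-8,-0.3,-1],
    [0,0,0,0,-10,-0.5,-1]
  ]
}}

```text
clock: 17.62
tcp_pos: [0.5777, 0.1069, 0.1113]
eef_rot: [1.0, -0.007, 0.003, 0.0]
force: [-3.4, -3.2, 21.3]
finger_gap: 0.026
gripper_force: 60.0
```

{"method": "move_arm", "body": {
  "targets": [
    [0,0,0,0,-2,-0.1,-1],
    [0,0,0,0,-4,-0.2,-1],
    [0,0,0,0,-6,-0.3,-1],
    [0,0,0,0,-8,-0.5,-1],
    [0,0,0,0,-10,-0.6,-1]
  ]
}}

```text
clock: 18.25
tcp_pos: [0.5778, 0.1169, 0.1121]
eef_rot: [1.0, -0.007, 0.003, 0.0]
force: [-2.8, -2.2, 22.6]
finger_gap: 0.0257
gripper_force: 60.0
```

{"method": "move_arm", "body": {
  "targets": [
    [0,0,0,0,-2,-0.2,-1],
    [0,0,0,0,-4,-0.3,-1],
    [0,0,0,0,-6,-0.5,-1],
    [0,0,0,0,-8,-0.7,-1],
    [0,0,0,0,-10,-0.8,-1]
  ]
}}

```text
clock: 18.88
tcp_pos: [0.5779, 0.1269, 0.1128]
eef_rot: [1.0, -0.007, 0.003, 0.0]
force: [-4.4, -4.8, 23.0]
finger_gap: 0.0261
gripper_force: 60.0
```

{"method": "move_arm", "body": {
  "targets": [
    [0,0,0,0,-2,-0.1,-1],
    [0,0,0,0,-4,-0.2,-1],
    [0,0,0,0,-6,-0.3,-1],
    [0,0,0,0,-8,-0.5,-1],
    [0,0,0,0,-10,-0.7,-1]
  ]
}}

```text
clock: 19.5
tcp_pos: [0.5781, 0.1369, 0.1135]
eef_rot: [1.0, -0.008, 0.003, 0.0]
force: [-2.7, -2.4, 21.5]
finger_gap: 0.026
gripper_force: 60.0
```

{"method": "move_arm", "body": {
  "targets": [
    [0,0,0,0,-2,-0.1,-1],
    [0,0,0,0,-4,-0.3,-1],
    [0,0,0,0,-6,-0.4,-1],
    [0,0,0,0,-8,-0.6,-1],
    [0,0,0,0,-10,-0.8,-1]
  ]
}}

```text
clock: 20.12
tcp_pos: [0.5782, 0.1473, 0.1142]
eef_rot: [1.0, -0.007, 0.003, -0.0]
force: [-2.7, -2.5, 20.3]
finger_gap: 0.0259
gripper_force: 60.0
```

{"method": "move_arm", "body": {
  "targets": [
    [0,0,0,0,-2,-0.1,-1],
    [0,0,0,0,-4,-0.2,-1],
    [0,0,0,0,-6,-0.3,-1],
    [0,0,0,0,-7,-0.4,-1],
    [0,0,0,0,-7,-0.4,-1],
    [0,0,0,0,-7,-0.4,-1]
  ]
}}

```text
clock: 20.88
tcp_pos: [0.5783, 0.1545, 0.1146]
eef_rot: [1.0, -0.008, 0.003, -0.0]
force: [-3.4, -0.9, 20.6]
finger_gap: 0.0258
gripper_force: 60.0
```

```bash
python3 - <<'E'
from h import *
d=viewer.get_image("wrist");pickle.dump(d,open("pics/w4.pkl","wb"));a=d["pixels"][130:370,160:560,::-1]
d=viewer.get_image("side");b=d["pixels"][170:290,270:380,::-1]
c=np.zeros((600,800,3),np.uint8);c[:360,:600]=cv2.resize(a,(600,360));c[300:,525:]=cv2.resize(b,(275,300),interpolation=cv2.INTER_CUBIC)
cv2.imwrite("pics/w4.png",c);st()
E
```

```text
20.98 [0.5783 0.1545 0.1147] [-2.1 -1.5 21.1] [-0.31  0.72 -0.01] 60.0 0.0258 [ 0.15  0.47  1.63 -0.    1.03  1.73] [[1.0, -0.015, 0.006], [-0.015, -1.0, 0.001], [0.006, -0.001, -1.0]]
```

View pics/w4.png

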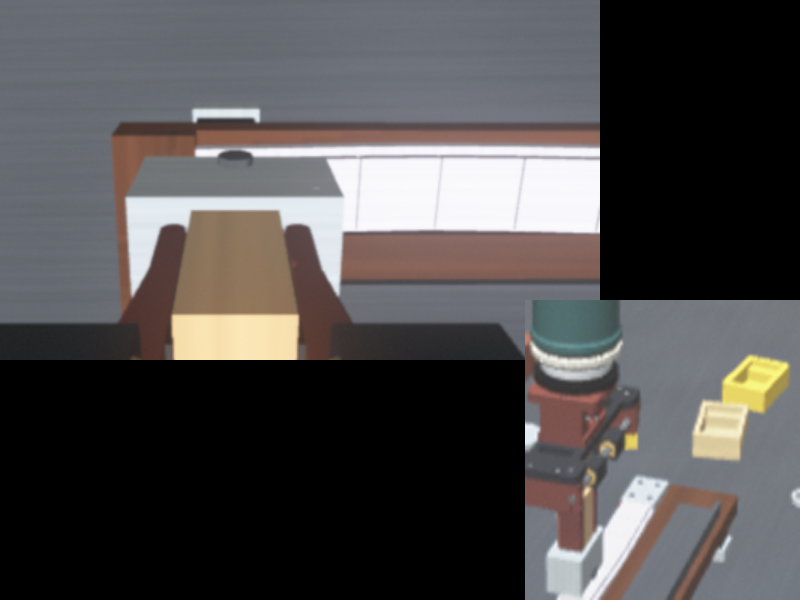

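The strip lies smooth behind the roller. The height profile (1.130 at the plate, 1.100 mid, 1.146 at the end, ×0.1 m) matches the expected ~4 mm hollow, so the links look seated. I'll lift off and return the roller.

{"method": "move_arm", "body": {
  "targets": [
    [0,0,0,0,0,-8,-1],
    [0,0,0,0,0,-30,-1],
    [0,0,0,0,0,-55,-1],
    [0,0,0,0,50,-55,-1],
    [0,0,0,0,105,-55,-1],
    [0,0,0,0,160,-55,-1],
    [0,0,0,0,215,-55,-1],
    [0,0,0,0,230,-55,-1]
  ]
}}

```text
clock: 21.98
tcp_pos: [0.5718, -0.0787, 0.1654]
eef_rot: [1.0, -0.009, -0.0, 0.0]
force: [0.4, 1.7, -3.9]
finger_gap: 0.0262
gripper_force: 60.0
```

{"method": "move_arm", "body": {
  "targets": [
    [0,0,-2,0,50,0,-1],
    [0,0,-4,-5,100,0,-1],
    [0,0,-6,-15,150,0,-1],
    [0,0,-8,-25,190,0,-1],
    [0,0,-8,-30,211,0,-1],
    [0,0,-8,-30,211,0,-1]
  ]
}}

```text
clock: 22.72
tcp_pos: [0.5387, -0.2865, 0.1654]
eef_rot: [0.998, 0.061, -0.0, -0.0]
force: [0.1, 0.0, -4.9]
finger_gap: 0.0258
gripper_force: 60.0
```

```bash
python3 - <<'E'
from h import *
d=viewer.get_image("wrist");pickle.dump(d,open("pics/w5.pkl","wb"));cv2.imwrite("pics/w5.png",d["pixels"][:,:,::-1])
st();print(togo([.5465,-.2867,.0613],.124))
E
```

```text
22.77 [ 0.5389 -0.2853  0.1654] [ 0.1  0.8 -4.1] [ 0.03  0.02 -0.02] 60.0 0.0259 [-0.6   0.43  1.55  0.    1.16  0.85] [[0.992, 0.123, -0.0], [0.123, -0.992, 0.002], [-0.0, -0.002, -1.0]]
(array([-0.09,  0.01, -0.05]), array([  7.4,   2.5, 104.1]))
```

View pics/w5.png

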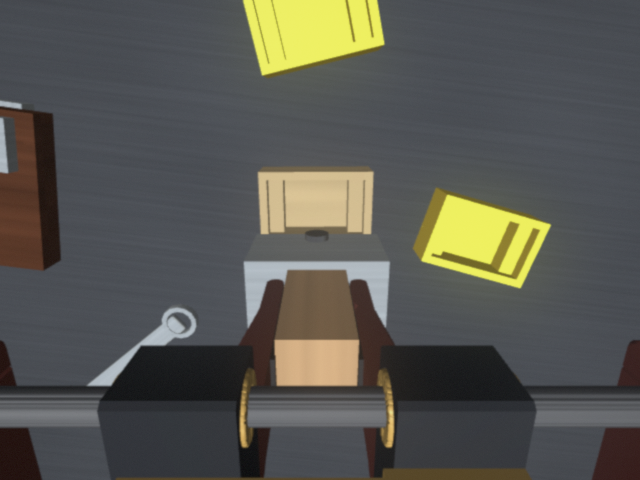

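{"method": "move_arm", "body": {
  "targets": [
    [0,0,0,8.4,1,30,-1],
    [0,0,0,8.4,1,55,-1],
    [0,0,0,8.4,1,65,-1],
    [0,0,0,8.4,1,65,-1],
    [0,0,0,8.4,1,65,-1]
  ]
}}

```text
clock: 23.4
tcp_pos: [0.5481, -0.2861, 0.1018]
eef_rot: [0.998, 0.062, 0.001, 0.0]
force: [0.3, -0.3, -4.0]
finger_gap: 0.0255
gripper_force: 60.0
```

```bash
python3 - <<'E'
from h import *
st();print(togo([.5475,-.2867,.0613],.124))
E
```

```text
23.4 [ 0.5481 -0.2861  0.1018] [ 0.3 -0.3 -4. ] [-0.02 -0.01  0.04] 60.0 0.0255 [-0.59  0.51  1.6   0.    1.04  0.85] [[0.992, 0.124, 0.001], [0.124, -0.992, -0.001], [0.001, 0.001, -1.0]]
(array([ 0.05, -0.07,  0.05]), array([-0.8,  0.5, 40.5]))
```

{"method": "move_arm", "body": {
  "targets": [
    [0,0,0,-0.8,0.5,12,-1],
    [0,0,0,-0.8,0.5,22,-1],
    [0,0,0,-0.8,0.5,30,-1],
    [0,0,0,-0.8,0.5,36,-1],
    [0,0,0,-0.8,0.5,38.5,-1],
    [0,0,0,-0.8,0.5,39,-1],
    [0,0,0,-0.8,0.5,39,-1]
  ]
}}

```text
clock: 24.28
tcp_pos: [0.5468, -0.2868, 0.062]
eef_rot: [0.998, 0.062, 0.0, 0.0]
force: [0.1, -0.4, -3.7]
finger_gap: 0.0256
gripper_force: 60.0
```

{"method": "move_arm", "body": {
  "targets": [
    [0,0,0,0,0,0.5,-1],
    [0,0,0,0,0,1.0,-1],
    [0,0,0,0,0,1.3,-1],
    [0,0,0,0,0,1.3,-1]
  ]
}}

```text
clock: 24.78
tcp_pos: [0.5468, -0.2868, 0.0613]
eef_rot: [0.998, 0.062, 0.0, 0.0]
force: [-2.0, 0.9, 6.1]
finger_gap: 0.0255
gripper_force: 60.0
```

Seated at the same height as when gripped, so I'll release and retreat.

{"method": "move_arm", "body": {
  "targets": [
    [0,0,0,0,0,-1,-1],
    [0,0,0,0,0,-1,0.2],
    [0,0,0,0,0,-1,0.2],
    [0,0,0,0,0,-1,0.5],
    [0,0,0,0,0,-1,0.5],
    [0,0,0,0,0,-1,0.5],
    [0,0,0,0,0,-1,0.5]
  ]
}}

```text
clock: 25.65
tcp_pos: [0.5466, -0.2867, 0.0614]
eef_rot: [0.998, 0.062, -0.0, -0.0]
force: [0.4, -0.7, -1.1]
finger_gap: 0.0657
gripper_force: 0.0
```

{"method": "move_arm", "body": {
  "targets": [
    [0,0,0,0,0,-10,0.5],
    [0,0,0,0,0,-40,0.5],
    [0,0,0,0,0,-90,0.5],
    [0,0,0,0,0,-140,0.5],
    [0,0,0,0,0,-150,0.5],
    [0,0,0,0,0,-150,0.5]
  ]
}}

```text
clock: 26.4
tcp_pos: [0.5468, -0.2869, 0.2123]
eef_rot: [0.998, 0.062, 0.001, 0.0]
force: [-0.0, 0.2, -0.5]
finger_gap: 0.0659
gripper_force: 0.0
```

```bash
python3 - <<'E'
from h import *
d=viewer.get_image("wrist");cv2.imwrite("pics/w6.png",d["pixels"][:,:,::-1]);pickle.dump(d,open("pics/w6.pkl","wb"));st()
E
```

```text
26.45 [ 0.5461 -0.2864  0.2109] [ 0.9  0.6 -0.6] [ 0.05  0.04 -0.03] 0.0 0.0663 [-0.6   0.39  1.49  0.    1.26  0.85] [[0.992, 0.124, -0.001], [0.124, -0.992, 0.001], [-0.001, -0.001, -1.0]]
```

View pics/w6.png

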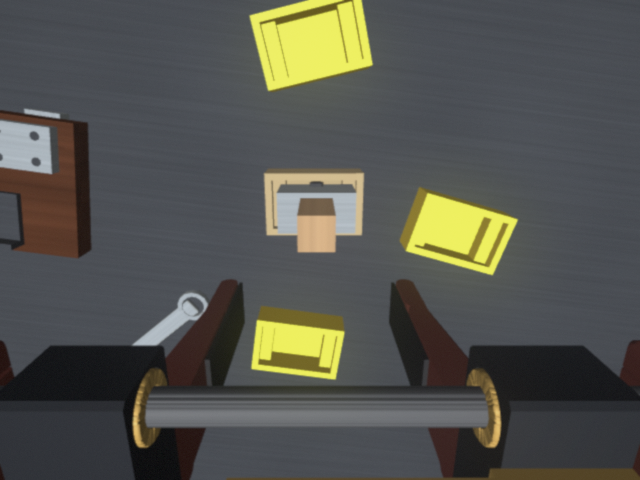

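The roller stands upright in its rest: the handle at (317,240) sits inside the rim at (264..364, 171..237), as it did at the start. I'll hand it in.

```bash
python3 -c "
from workcell import bot
print(bot.hand_in())"
```

```text
the job is handed in; nothing more can be done
None
```

I rolled the strip in one pass at about 22–29 N without lifting, stood the roller upright back in its rest and let go, then handed in at 26.5 s; the hand-in returned no verdict, and I judged the links home from the roller's height and the camera pictures.

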